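Slide the full bottle onto its coaster

ROBOT

A 6-joint arm with a two-finger parallel gripper is mounted at the origin on the work surface. World frame = base frame: x ahead of the robot, y to its left, z up, the work surface at z = 0. Lengths are in m, angles in rad, forces in N, time in s.
With the tool pointing down it reaches from about 0.375 to 0.9 m from the base axis. Payload 3.1 kg.
Tool frame: the origin (TCP) lies on the centre line of the jaws, within the pads' length; the fingertips stand 25 mm ahead of it and the grasp point (between the pads) lies 6 mm ahead of it (robot.nose_length is the y of the fingertips in the tool frame, in m); y points along the fingers, z is the direction in which the jaws open and shut, and the axes are right-handed (so a half turn about y gives the same grasp; the last joint's range is limited). The gripper opens to 87 mm and grips with 3 to 60 N. Pads are 19 mm wide; open, the fingers measure 117 mm over their backs; the gripper's body (75 mm by 190 mm) begins 51 mm behind the grasp point.
Start: joints at [1.075, 0.527, 1.433, -0, 1.181, -0.178], TCP at [0.195, 0.594, 0.225] pointing down, gripper open.
Joint ranges: [-3.08, 3.08], [-0.75, 2.2], [0.22, 2.44], [-1.43, 4.57], [0, 2.65], [-2.85, 2.85]. Speed limits (rad/s): [2.79, 2.79, 3.14, 3.14, 3.14, 3.14].

INTERFACE

Orientations are given as a unit quaternion [x, y, z, w].
In Python, from rig import robot, eyes, ticket gives the robot as it stands.
- The arm moves only by the tool play_rows, never from a script. Its argument "series" is a list of rows, each a list of 7 numbers: the opening, from 0 (shut) to 1 (fully open), then the shift along the tool's x, y, z scaled (see below), then the turn, a rotation vector about the tool's x, y, z scaled (see below). In form: [[claw, dx, dy, dz, ax, ay, az], ...]. A call has 1 to 12 rows; each row shifts and turns the commanded pose from where the row before left it, along the tool's axes as they then stand; what a row does not reach is not made up. The controller multiplies each number of a shift by 100 mm and each number of a turn by 180 degrees. A row lasts 1/12 s, in which the tool goes at most 41.7 mm and 7.16 degrees, less where a joint would pass 70% of its speed; a pose out of reach is approached as far as the arm can. A call with a number of a shift or a turn outside -1 to 1 is refused whole. A call with a gripper value outside its range is refused whole. The fingers move at their own pace and stop on an object; "grip_force" is the grip in N (left out, the last holds). Time passes only in rows, so rows that do not move let the fingers close. It gives the time, the measured TCP pose, the force and the opening at its end, in the units of the state.
- robot.get_obs(): the state, without advancing time (a new reading comes with each control period).
- eyes.camera(name): name is "scene" or "top" or "wrist"; returns the picture (384x512x3 uint8, red, green, blue); there is no depth.
- eyes.camera_params(name): a dict with "K" (3x3 intrinsics, pixels), "D" ([k1, k2, p1, p2, k3] as OpenCV has them; the pictures are not rectified), "rvec" (rotation vector, rad) and "tvec" (3), from world to camera coordinates, as OpenCV has them. Camera axes: x right, y down, z forward; pixel columns grow to the right and rows downward; lengths in m; the calibration is good to about 2 mm. A picture is of the moment at which its call begins: read the wrist's pose just before it. camera_params takes no time and is no camera call; for the wrist camera it gives the pose at the moment of the call.
- ticket.hand_in(): hands the job in, once; it reports no verdict.
The state is a dict: "time": time; "q": joint angles; "joint_velocities": joint speeds; "joint_torque": joint torques, N m; "position": TCP position; "tool_rot": TCP orientation; "ft_force": force on the tool from outside, world axes, zero at the start; "moment": the same for the moment, N m; "grip_width": finger opening in m.
Only numpy, scipy, OpenCV 4.12 (cv2) and the standard library are available. Lean on these libraries where they do the work, as an engineer would, in place of code of your own. Each camera call takes 0.05 s, during which the arm holds its last target.

TASK

The full green bottle has been left standing bare on the lacquered desk: push it gently, low on its body, so that it slides upright across the desk and stops with its whole foot on the round leather coaster, then move the hand away. Do not take the bottle between the fingers, lift it or let it tip, and leave the lamp, the pine box, the stapler and the tray where they are.

Things in the scene. Friction and masses are not known exactly. Their poses are not given: they have to be found in the camera images.
- bottle: Tall full bottle of green glass with a cream paper band and aluminium twist cap, 240 mm high, 0.56 to 0.92 kg, standing upright. Round about its z axis: straight side of 66 mm diameter up to 150 mm, then shoulder and neck (31 mm diameter). Origin: centre of its underside, on the desk; z up. Friction on the desk 0.5 to 0.7: it slides when pushed below 45 mm and tips when pushed above 65 mm.
- coaster: Round brown leather coaster, 106 mm in diameter, under 1 mm thick, glued flat on the desk; the bottle's foot slides onto it without catching. Origin: its centre, at desk height.
- lamp: Round aluminium table lamp, loose, 1.3 kg, upright: base disc 136 mm in diameter and 16 mm thick with a black rocker switch on it, thin stem, dome shade 136 mm in diameter from 240 to 310 mm up. Origin: centre of the base's underside. Stands at the side of the desk farther from the robot. To be left alone.
- pine_box: Closed pine box with a steel spring latch on its front, loose, 0.9 kg, 134 mm (its x) by 174 mm (its y), 86 mm high. Origin: centre of its underside; its -x face is the front. Stands beside the lamp, farther from the robot than the bottle and coaster. To be left alone.
- stapler: Red and black plastic stapler, loose, 0.22 kg, 140 mm long (its x), 36 mm wide, 62 mm high. Origin: centre of its underside. Lies to the robot's left or right. To be left alone.
- tray: Blue ceramic pen tray with two pens and an eraser in it, loose, 0.6 kg, 200 mm (its x) by 100 mm (its y), rim 20 mm high. Origin: centre of its underside. Lies to the robot's right or left, opposite the stapler. To be left alone.

How it is judged:
By the outcome, as a careful person would: the job done as asked, in the order asked, and still so for the second after the job is handed in, with the robot touching nothing.
It also fails if it takes over 51 s, if anything falls off the work surface, if the arm or the gripper's body presses on something with over 40 N, if the wrist force passes 120 N, or if a joint passes its speed limit or range.

## Working session

There is one attempt and no reset: what is moved stays moved. The work goes in short steps, Python scripts to look and compute and a tool call to move; the robot and the scene stay as the last step left them, time stands still between calls to the robot, and variables do not carry over. Pictures are saved under pics/ and viewed, and the job is handed in when it is done.

Besides the shell and the picture viewer there is one more tool, called after "Call:" as name(argument=value, ...), one argument or row to a line, values as JSON. play_rows: Moves the arm, as the interface text tells. Its arguments: {"type":"object","properties":{"series":{"type":"array","items":{"type":"array","items":{"type":"number"}}},"grip_force":{"type":"number"}},"required":["series"]}

```bash
ls; mkdir -p pics; python3 - <<'E'
from rig import robot, eyes, ticket
import cv2,numpy as np
print(robot.get_obs(), robot.nose_length)
for n in ["scene","top","wrist"]:
    p=eyes.camera_params(n); print(n,p)
    im=eyes.camera(n); cv2.imwrite(f"pics/{n}0.png",im[:,:,::-1])
E
```

```text
pics
{'time': 0.0, 'q': array([ 1.07450660e+00,  5.28480314e-01,  1.43391950e+00, -2.14605457e-05,
        1.18136861e+00, -1.78516011e-01]), 'joint_velocities': array([-1.47802331e-03,  3.22927281e-04, -7.86885180e-05,  4.20840640e-04,
        1.62638227e-04, -4.50502534e-04]), 'joint_torque': array([-2.95127656e-04, -4.40045857e+01, -1.76592028e+01,  6.33445638e-02,
        5.82713750e-02, -1.56056835e-04]), 'position': array([0.19491654, 0.59305953, 0.22435746]), 'tool_rot': array([ 0.69892832, -0.11212297,  0.11162691, -0.69747192]), 'ft_force': array([ 1.14811501, -0.28732385,  0.79818758]), 'moment': array([ 0.01974905,  0.0123059 , -0.05393585]), 'grip_width': 0.08737752322022141} 0.025
scene {'K': array([[494.84550823,   0.        , 252.19124577],
       [  0.        , 494.84550823, 190.43418246],
       [  0.        ,   0.        ,   1.        ]]), 'D': array([-0.19246334,  0.        ,  0.        ,  0.        ,  0.        ]), 'rvec': array([ 2.25136804,  1.4533638 , -0.40412547]), 'tvec': array([-0.2535796 , -0.42591001,  1.55603707])}
top {'K': array([[498.71625247,   0.        , 255.90717427],
       [  0.        , 498.71625247, 196.01672928],
       [  0.        ,   0.        ,   1.        ]]), 'D': array([0.04088373, 0.        , 0.        , 0.        , 0.        ]), 'rvec': array([ 2.13867072, -2.17540711,  0.16502937]), 'tvec': array([2.59002944e-04, 5.85394953e-01, 1.40376297e+00])}
wrist {'K': array([[317.57020629,   0.        , 254.8771663 ],
       [  0.        , 317.57020629, 193.90275399],
       [  0.        ,   0.        ,   1.        ]]), 'D': array([-0.02176119,  0.        ,  0.        ,  0.        ,  0.        ]), 'rvec': array([-2.34374512, -1.69765038, -0.24679408]), 'tvec': array([-0.62384543, -0.03604892,  0.39125557])}
```

View pics/scene0.png

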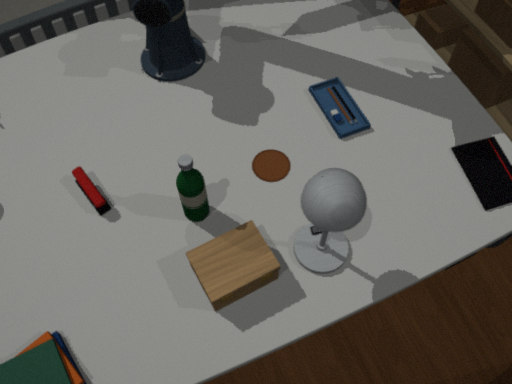

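View pics/top0.png

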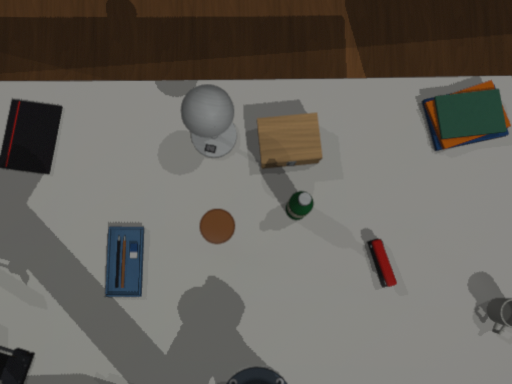

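View pics/wrist0.png

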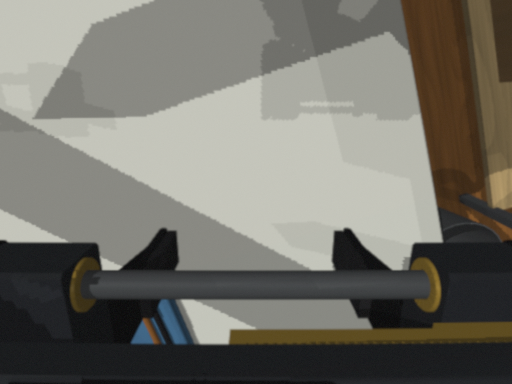

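```bash
python3 - <<'E'
import cv2
t=cv2.imread("pics/top0.png"); s=cv2.imread("pics/scene0.png")
cv2.imwrite("pics/topc.png",cv2.resize(t[100:250,180:340],None,fx=4.8,fy=4,interpolation=cv2.INTER_CUBIC)[:, :768] if 0 else cv2.resize(t[110:250,180:340],None,fx=4,fy=4,interpolation=cv2.INTER_CUBIC))
cv2.imwrite("pics/scenec.png",cv2.resize(s[140:290,160:310],None,fx=4,fy=4,interpolation=cv2.INTER_CUBIC))
E
```

```text
(no output)
```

View pics/topc.png

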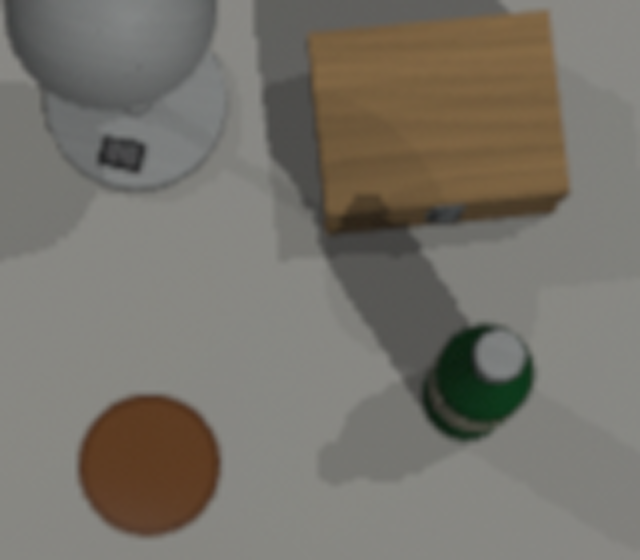

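View pics/scenec.png

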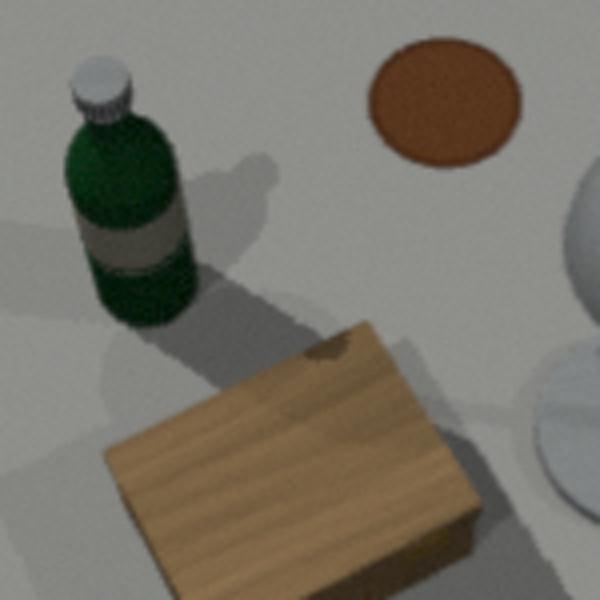

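```bash
cat > h.py <<'E'
import numpy as np, cv2
from rig import robot, eyes, ticket
def ray(p,uv):
    R,_=cv2.Rodrigues(np.array(p["rvec"])); t=np.array(p["tvec"])
    n=cv2.undistortPoints(np.array([[uv]],float),p["K"],p["D"])[0,0]
    return -R.T@t, R.T@np.array([n[0],n[1],1.])
def onz(n,uv,z=0.):
    c,d=ray(eyes.camera_params(n),uv); return (c+d*(z-c[2])/d[2])
def tri(l):
    A=np.zeros((3,3));b=np.zeros(3)
    for n,uv in l:
        c,d=ray(eyes.camera_params(n),uv); d/=np.linalg.norm(d); M=np.eye(3)-np.outer(d,d); A+=M;b+=M@c
    return np.linalg.solve(A,b)
def proj(n,X):
    p=eyes.camera_params(n); return cv2.projectPoints(np.array(X,float).reshape(-1,1,3),np.array(p["rvec"]),np.array(p["tvec"]),p["K"],p["D"])[0][:,0]
def circ(x,y,z,r):
    a=np.linspace(0,2*np.pi,60); return np.c_[x+r*np.cos(a),y+r*np.sin(a),0*a+z]
def overlay(n,im,b,c,fn,crop,f=4):
    im=im.copy(); im=cv2.resize(im,None,fx=f,fy=f,interpolation=cv2.INTER_CUBIC)
    for (x,y,z,r,col) in [(b[0],b[1],0,.033,(0,0,255)),(b[0],b[1],.15,.033,(0,255,255)),(b[0],b[1],.24,.0155,(255,0,255)),(c[0],c[1],0,.053,(255,255,0))]:
        P=proj(n,circ(x,y,z,r)); cv2.polylines(im,[np.int32(P*f+f/2)],True,col,1)
    y0,y1,x0,x1=[v*f for v in crop]; cv2.imwrite(fn,im[y0:y1,x0:x1])
E
python3 - <<'E'
from h import *
print("cap",tri([("top",(304.3,198.6)),("scene",(185.6,159.5))]))
for n in ["top","scene"]:
    im=cv2.imread(f"pics/{n}0.png").astype(int)
    B,G,R=im[...,0],im[...,1],im[...,2]
    m=((R>B*1.9)&(R>70)).astype(np.uint8)
    k,l,st,ce=cv2.connectedComponentsWithStats(m)
    for i in range(1,k):
        if 300<st[i,4]<2000: print(n,st[i],ce[i],onz(n,ce[i]))
# box
print("box top corners top view", [onz("top",(180+u/4,110+v/4),.086).round(3) for u,v in [(308,33),(548,11),(567,190),(322,212)]])
print("box bottom front corners", [onz("top",(180+u/4,110+v/4),0).round(3) for u,v in [(333,233),(553,208)]])
print("lamp base", onz("top",(180+135/4,110+105/4)))
E
```

```text
cap [ 0.54980024 -0.12554958  0.23893705]
top [346  31  20  47 481] [353.35135135  62.30561331] [ 1.00269443 -0.31866032  0.        ]
top [200 209  34  34 877] [216.95781072 225.55872292] [0.50481106 0.10605884 0.        ]
top [373 239  24  47 453] [383.98454746 262.69536424] [ 0.38809288 -0.38130521  0.        ]
scene [253 150  37  31 909] [270.77337734 165.16061606] [0.50266478 0.10815151 0.        ]
scene [ 72 167  32  40 474] [ 87.88818565 186.49367089] [ 0.35690119 -0.37275426  0.        ]
box top corners top view [array([ 0.804, -0.016,  0.086]), array([ 0.817, -0.189,  0.086]), array([ 0.686, -0.198,  0.086]), array([ 0.673, -0.024,  0.086])]
box bottom front corners [array([ 0.675, -0.034,  0.   ]), array([ 0.691, -0.2  ,  0.   ])]
lamp base [0.77521734 0.11371336 0.        ]
```

```bash
python3 - <<'E'
from h import *
for n,c in [("top",(140,250,180,340)),("scene",(140,240,160,310))]:
    overlay(n,cv2.imread(f"pics/{n}0.png"),(.5495,-.1255),(.504,.107),f"pics/ov_{n}.png",c,5)
E
```

```text
(no output)
```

View pics/ov_top.png

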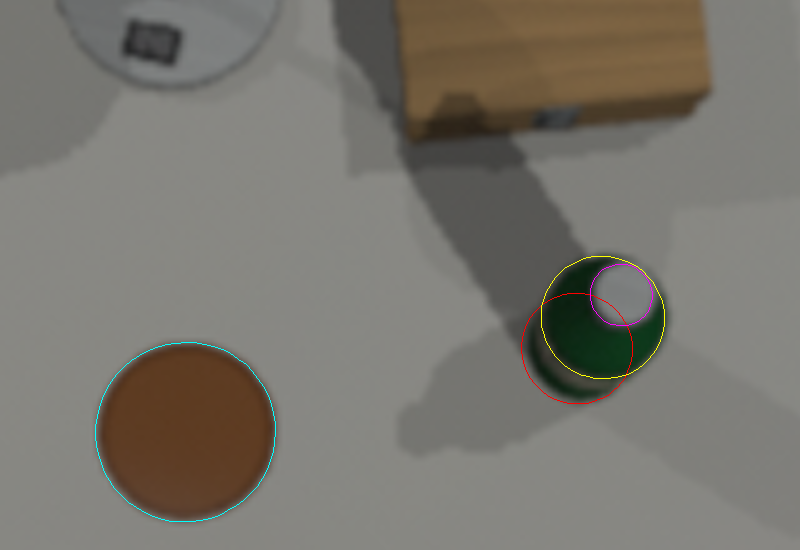

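View pics/ov_scene.png

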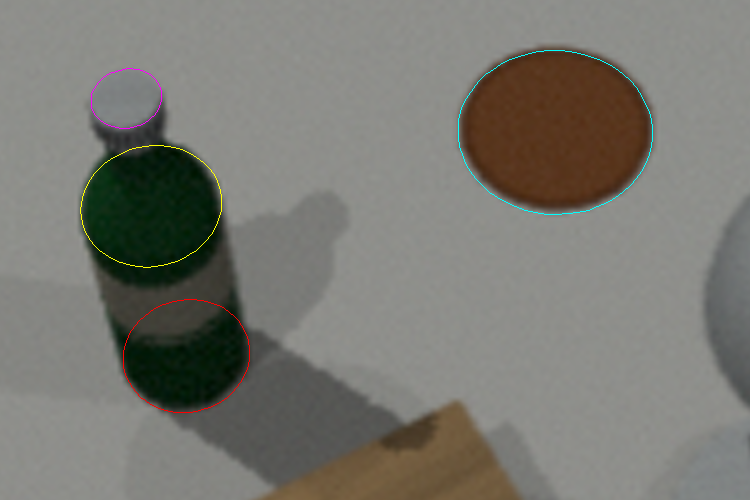

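```bash
cat >> h.py <<'E'
from scipy.spatial.transform import Rotation as Ro
def st():
    o=robot.get_obs(); R=Ro.from_quat(o["tool_rot"]).as_matrix(); return o,np.array(o["position"]),R
def tgtR(d,e,s=1):
    d=np.array([d[0],d[1],0.]);d/=np.linalg.norm(d); e=np.radians(e)
    y=np.cos(e)*d-np.sin(e)*np.array([0,0,1]); z=s*np.cross([0,0,1],d); x=np.cross(y,z)
    return np.c_[x,y,z]
E
python3 - <<'E'
from h import *
o,p,R=st(); print(R.round(3))
for a,b in [((.195,.594,.225),(.195,.594,.36)),((.195,.594,.36),(.50,-.34,.36))]:
    v=R.T@(np.array(b)-a); print("shift units",(v/.1).round(3), np.linalg.norm(v)/.0417)
d=(-.0465,.2330)
for e in (45,50,60):
  for s in (1,-1):
    rv=Ro.from_matrix(R.T@tgtR(d,e,s)).as_rotvec(); print(e,s,(rv/np.pi).round(3), np.degrees(np.linalg.norm(rv))/7.16)
E
```

```text
[[ 0.95  -0.001  0.312]
 [-0.312 -0.001  0.95 ]
 [-0.    -1.    -0.002]]
shift units [-0.    -1.35  -0.002] 3.2374100719424455
shift units [ 5.816  0.011 -7.919] 23.56206330877845
45 1 [ 0.259 -0.624 -0.151] 17.396474112568114
45 -1 [0.132 0.318 0.226] 10.353303513653355
50 1 [ 0.23  -0.632 -0.135] 17.251518255315943
50 -1 [0.118 0.322 0.201] 9.984637253779084
60 1 [ 0.173 -0.646 -0.102] 17.009244036825898
60 -1 [0.088 0.328 0.151] 9.345273270800238
```

Call:
play_rows(
  series=[
    [0, 0, -0.35, 0, 0, 0, 0],
    [0, 0, -0.35, 0, 0, 0, 0],
    [0, 0, -0.35, 0, 0, 0, 0],
    [0, 0, -0.35, 0, 0, 0, 0],
    [0, 0.22, 0, -0.3, 0, 0, 0],
    [0, 0.22, 0, -0.3, 0, 0, 0],
    [0, 0.22, 0, -0.3, 0, 0, 0],
    [0, 0.22, 0, -0.3, 0, 0, 0],
    [0, 0.22, 0, -0.3, 0, 0, 0],
    [0, 0.22, 0, -0.3, 0, 0, 0],
    [0, 0.22, 0, -0.3, 0, 0, 0],
    [0, 0.22, 0, -0.3, 0, 0, 0],
  ],
  grip_force=10,
)

```text
time: 1.15
position: [0.2872, 0.3089, 0.3652]
tool_rot: [0.698, -0.112, 0.112, -0.698]
ft_force: [1.2, -0.5, -0.9]
grip_width: 0.0146
```

Call:
play_rows(
  series=[
    [0, 0.22, 0, -0.3, 0, 0, 0],
    [0, 0.22, 0, -0.3, 0, 0, 0],
    [0, 0.22, 0, -0.3, 0, 0, 0],
    [0, 0.22, 0, -0.3, 0, 0, 0],
    [0, 0.22, 0, -0.3, 0, 0, 0],
    [0, 0.22, 0, -0.3, 0, 0, 0],
    [0, 0.22, 0, -0.3, 0, 0, 0],
    [0, 0.22, 0, -0.3, 0, 0, 0],
    [0, 0.22, 0, -0.3, 0, 0, 0],
    [0, 0.22, 0, -0.3, 0, 0, 0],
    [0, 0.22, 0, -0.3, 0, 0, 0],
    [0, 0.22, 0, -0.3, 0, 0, 0],
  ],
)

```text
time: 2.15
position: [0.4256, -0.1156, 0.3652]
tool_rot: [-0.698, 0.112, -0.112, 0.698]
ft_force: [0.8, 0.4, 0.8]
grip_width: 0.0004
```

```bash
python3 - <<'E'
from h import *
o,p,R=st(); print(o["time"],p,o["q"].round(3),o["grip_width"],R.round(3))
print("shift to",(R.T@(np.array((.5,-.34,.36))-p)/.1).round(3))
for s in (1,-1):
    rv=Ro.from_matrix(R.T@tgtR((-.0465,.233),50,s)).as_rotvec(); print(s,(rv/np.pi).round(3), np.degrees(np.linalg.norm(rv))/7.16)
E
```

```text
2.15 [ 0.4256436  -0.11556908  0.36522879] [-0.52   0.113  1.661  0.     1.368 -1.772] 0.00040787255442498985 [[ 0.95  -0.     0.313]
 [-0.313  0.     0.95 ]
 [-0.    -1.     0.   ]]
shift to [ 1.409  0.051 -1.899]
1 [ 0.23  -0.632 -0.134] 17.251541386954756
-1 [0.117 0.322 0.201] 9.975781451790231
```

Call:
play_rows(
  series=[
    [0, 0.22, 0, -0.3, 0, 0, 0],
    [0, 0.22, 0, -0.3, 0, 0, 0],
    [0, 0.22, 0, -0.3, 0, 0, 0],
    [0, 0.22, 0, -0.3, 0, 0, 0],
    [0, 0.22, 0, -0.3, 0, 0, 0],
    [0, 0.2, 0, -0.3, 0, 0, 0],
    [0, 0, 0, 0, 0, 0, 0],
  ],
)

```text
time: 2.73
position: [0.4941, -0.3322, 0.3639]
tool_rot: [0.699, -0.113, 0.114, -0.697]
ft_force: [-0.2, -0.2, -0.2]
grip_width: 0.0007
```

Call:
play_rows(
  series=[
    [0, 0, 0, 0, 0.0107, 0.0293, 0.0183],
    [0, 0, 0, 0, 0.0107, 0.0293, 0.0183],
    [0, 0, 0, 0, 0.0107, 0.0293, 0.0183],
    [0, 0, 0, 0, 0.0107, 0.0293, 0.0183],
    [0, 0, 0, 0, 0.0107, 0.0293, 0.0183],
    [0, 0, 0, 0, 0.0107, 0.0293, 0.0183],
    [0, 0, 0, 0, 0.0107, 0.0293, 0.0183],
    [0, 0, 0, 0, 0.0107, 0.0293, 0.0183],
    [0, 0, 0, 0, 0.0107, 0.0293, 0.0183],
    [0, 0, 0, 0, 0.0107, 0.0293, 0.0183],
    [0, 0, 0, 0, 0.0107, 0.0293, 0.0183],
  ],
)

```text
time: 3.65
position: [0.4932, -0.325, 0.365]
tool_rot: [-0.357, 0.611, -0.234, 0.666]
ft_force: [-0.3, 0.1, -0.8]
grip_width: 0.0007
```

```bash
python3 - <<'E'
from h import *
o,p,R=st(); print(o["time"],p,o["q"].round(3),R.round(3))
rv=Ro.from_matrix(R.T@tgtR((-.0465,.233),50,-1)).as_rotvec(); print((rv/np.pi).round(4))
for n in ("scene","top"): cv2.imwrite(f"pics/{n}1.png",eyes.camera(n)[:,:,::-1])
E
```

```text
3.65 [ 0.49318464 -0.32500923  0.36496644] [-0.923  0.644  1.017  0.336  2.107 -1.034] [[ 0.144 -0.125  0.982]
 [-0.749  0.635  0.19 ]
 [-0.647 -0.763 -0.002]]
[-0.0006 -0.0018 -0.0017]
```

View pics/scene1.png

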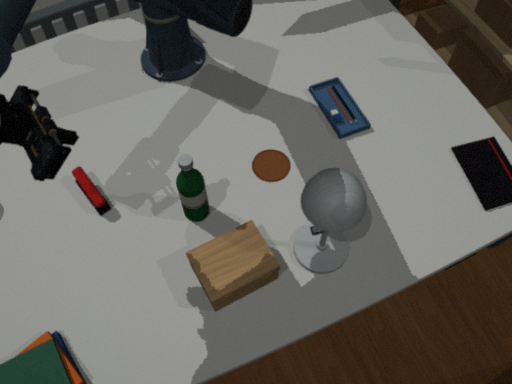

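View pics/top1.png

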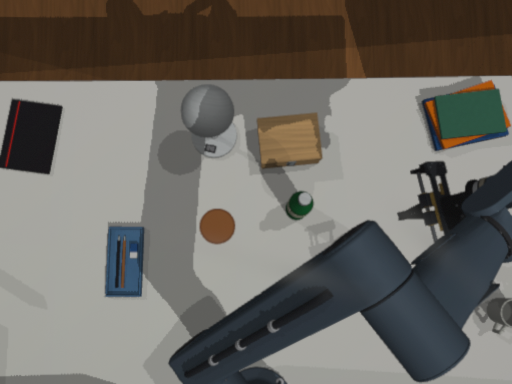

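```bash
python3 - <<'E'
from h import *
o,p,R=st()
a=np.array((.571,-.235,p[2])); b=np.array((.571,-.235,.16)); c=np.array((.571,-.235,.041))
print(R.T@(a-p)/.1, R.T@(b-a)/.1, R.T@(c-b)/.1)
E
```

```text
[-0.56956443  0.48062491  0.95053058] [1.31384421 1.54780389 0.00463512] [0.77009064 0.9072227  0.00271681]
```

Call:
play_rows(
  series=[
    [0, -0.19, 0.16, 0.317, 0, 0, 0],
    [0, -0.19, 0.16, 0.317, 0, 0, 0],
    [0, -0.19, 0.16, 0.317, 0, 0, 0],
    [0, 0.188, 0.221, 0, 0, 0, 0],
    [0, 0.188, 0.221, 0, 0, 0, 0],
    [0, 0.188, 0.221, 0, 0, 0, 0],
    [0, 0.188, 0.221, 0, 0, 0, 0],
    [0, 0.188, 0.221, 0, 0, 0, 0],
    [0, 0.188, 0.221, 0, 0, 0, 0],
    [0, 0.188, 0.221, 0, 0, 0, 0],
    [0, 0, 0, 0, 0, 0, 0],
  ],
)

```text
time: 4.67
position: [0.5696, -0.2322, 0.1572]
tool_rot: [-0.36, 0.611, -0.231, 0.666]
ft_force: [-0.8, 0.3, -0.5]
grip_width: 0.0003
```

```bash
python3 - <<'E'
from h import *
o,p,R=st(); print(o["time"],p,o["q"].round(3),R.round(3))
c=np.array((.571,-.235,.041))
print(R.T@(c-p)/.1)
for n in ("scene","top"): cv2.imwrite(f"pics/{n}2.png",eyes.camera(n)[:,:,::-1])
E
```

```text
4.6667 [ 0.56957058 -0.23222225  0.15722957] [-0.758  0.839  1.204  0.383  1.7   -1.024] [[ 0.146 -0.132  0.98 ]
 [-0.747  0.635  0.197]
 [-0.649 -0.761 -0.006]]
[0.77691367 0.86491614 0.01524735]
```

View pics/scene2.png

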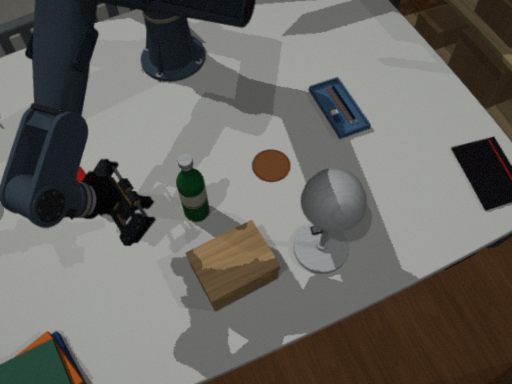

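View pics/top2.png

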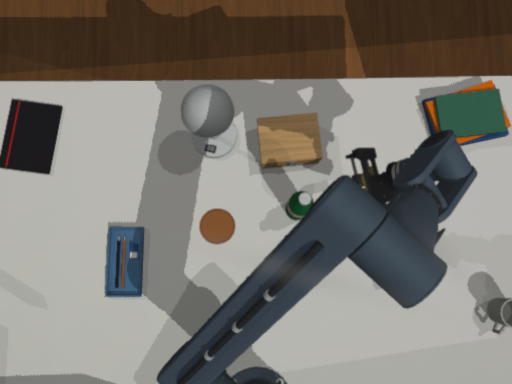

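```bash
python3 - <<'E'
import cv2,numpy as np
t=cv2.imread("pics/top2.png"); s=cv2.imread("pics/scene2.png")
a=cv2.resize(t[130:230,280:420],None,fx=4,fy=4,interpolation=cv2.INTER_CUBIC)
b=cv2.resize(s[140:260,80:220],None,fx=4,fy=4,interpolation=cv2.INTER_CUBIC)
cv2.imwrite("pics/z2t.png",cv2.convertScaleAbs(a,alpha=1.6,beta=30));cv2.imwrite("pics/z2s.png",cv2.convertScaleAbs(b,alpha=1.6,beta=30))
E
```

```text
(no output)
```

View pics/z2t.png

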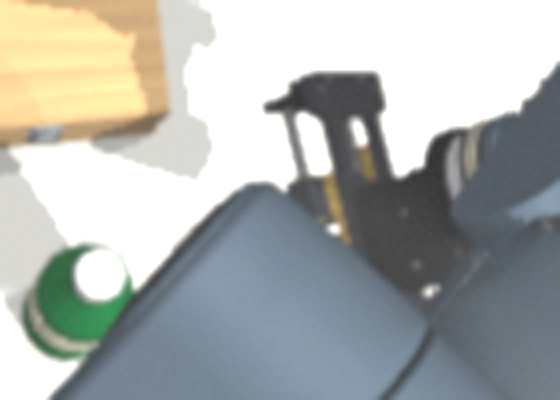

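View pics/z2s.png

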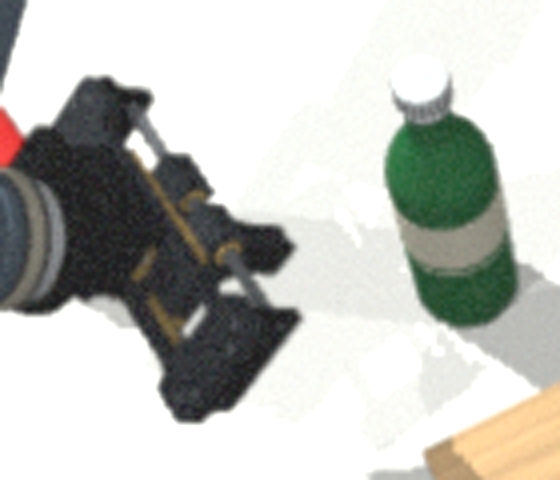

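Call:
play_rows(
  series=[
    [0, 0.15, 0.18, 0, 0, 0, 0],
    [0, 0.15, 0.18, 0, 0, 0, 0],
    [0, 0.15, 0.17, 0.01, 0, 0, 0],
    [0, 0.15, 0.17, 0.01, 0, 0, 0],
    [0, 0, 0, 0, 0, 0, 0],
  ],
)

```text
time: 5.18
position: [0.5737, -0.2346, 0.0688]
tool_rot: [-0.36, 0.609, -0.233, 0.667]
ft_force: [-0.6, 0.2, -0.6]
grip_width: 0.0005
```

```bash
python3 - <<'E'
from h import *
o,p,R=st(); print(o["time"],p,o["q"].round(3),R.round(3),o["ft_force"])
c=np.array((.571,-.235,.041))
print(R.T@(c-p)/.1)
for n in ("scene","wrist"): cv2.imwrite(f"pics/{n}3.png",eyes.camera(n)[:,:,::-1])
E
```

```text
5.1833 [ 0.5737156  -0.23459409  0.06880349] [-0.757  0.951  1.22   0.382  1.574 -1.073] [[ 0.149 -0.127  0.981]
 [-0.75   0.632  0.195]
 [-0.645 -0.764 -0.001]] [-0.6269605   0.16967099 -0.58871343]
[ 0.17835161  0.21333688 -0.02711875]
```

View pics/scene3.png

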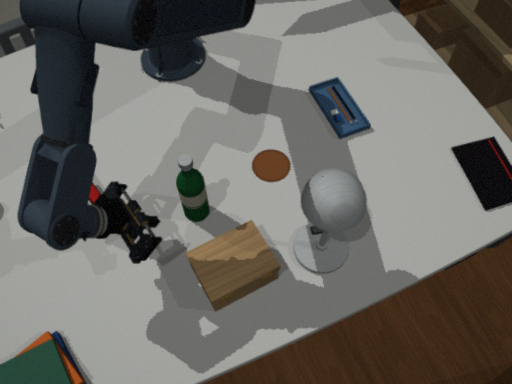

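View pics/wrist3.png

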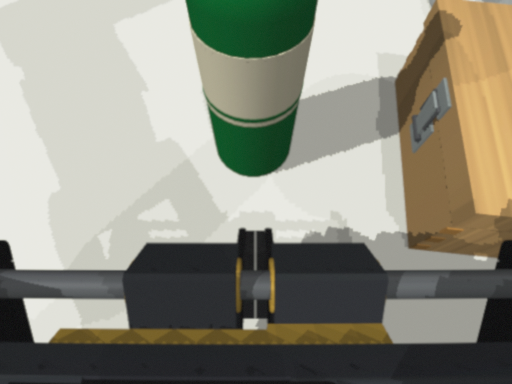

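Call:
play_rows(
  series=[
    [0, 0.09, 0.107, -0.013, 0, 0, 0],
    [0, 0.09, 0.107, -0.013, 0, 0, 0],
    [0, 0, 0, 0, 0, 0, 0],
    [0, 0, 0, 0, 0, 0, 0],
  ],
)

```text
time: 5.62
position: [0.5711, -0.2353, 0.0417]
tool_rot: [-0.359, 0.61, -0.234, 0.667]
ft_force: [0.1, 0.0, -0.1]
grip_width: 0.0005
```

```bash
python3 - <<'E'
from h import *
o,p,R=st(); print(o["time"],p,R.round(3),o["ft_force"])
tip=p+.025*R[:,1]; print("tip",tip)
b=np.array((.5505,-.126,0));c=np.array((.504,.107,0)); d=(c-b)/np.linalg.norm(c-b)
print("lateral err",np.cross(d,(tip-b))[2],"along to contact",(b-tip)@d-.033-.0073, "d tool",R.T@d)
rv=Ro.from_matrix(R.T@tgtR(d,50,-1)).as_rotvec(); print((rv/np.pi).round(4))
for n in ("scene",): cv2.imwrite(f"pics/{n}4.png",cv2.resize(eyes.camera(n)[130:280,0:220,::-1],None,fx=3.6,fy=3.6))
E
```

```text
5.6167 [ 0.57106578 -0.23528185  0.04168225] [[ 0.148 -0.126  0.981]
 [-0.749  0.633  0.194]
 [-0.645 -0.764 -0.001]] [ 0.05014651  0.04870552 -0.06945171]
tip [ 0.56792111 -0.21945429  0.02258777]
lateral err 0.0012058566672012473 along to contact 0.05475654163472214 d tool [-0.76377741  0.64547706 -0.00185274]
[-0.0002 -0.0006 -0.0011]
```

View pics/scene4.png

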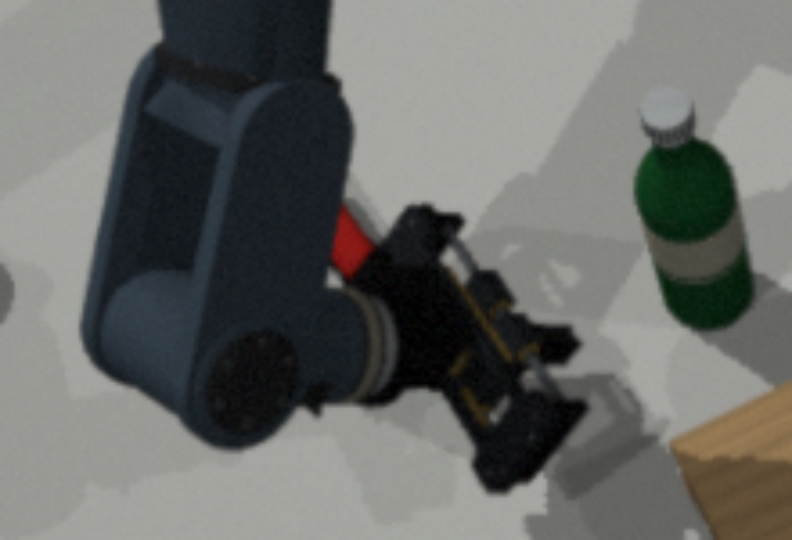

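Call:
play_rows(
  series=[
    [0, -0.0764, 0.0645, 0, 0, 0, 0],
    [0, -0.0764, 0.0645, 0, 0, 0, 0],
    [0, -0.0764, 0.0645, 0, 0, 0, 0],
    [0, -0.0764, 0.0645, 0, 0, 0, 0],
    [0, -0.0382, 0.0323, 0, 0, 0, 0],
    [0, -0.0382, 0.0323, 0, 0, 0, 0],
    [0, -0.0382, 0.0323, 0, 0, 0, 0],
    [0, -0.0382, 0.0323, 0, 0, 0, 0],
    [0, -0.0382, 0.0323, 0, 0, 0, 0],
    [0, -0.0382, 0.0323, 0, 0, 0, 0],
    [0, -0.0382, 0.0323, 0, 0, 0, 0],
    [0, 0, 0, 0, 0, 0, 0],
  ],
)

```text
time: 6.67
position: [0.5582, -0.1638, 0.0422]
tool_rot: [-0.36, 0.607, -0.237, 0.667]
ft_force: [0.6, -3.7, 0.5]
grip_width: 0.0007
```

```bash
cat > look.py <<'E'
from h import *
import sys
k=sys.argv[1]
o,p,R=st(); print(o["time"],p,o["q"].round(3),o["ft_force"].round(2))
tip=p+.025*R[:,1]; c=np.array((.504,.107,0)); b0=np.array((.5505,-.126,0)); d=(c-b0)/np.linalg.norm(c-b0)
b=tip+d*.0403; b[2]=0; print("tip",tip,"bottle if in contact",b, "remaining",(c-b)@d,"lat",np.cross(d,c-b)[2])
print("d tool",R.T@d,"z tool",R.T@[0,0,1])
for n in ("scene","wrist","top"):
    im=eyes.camera(n)[...,::-1]; cv2.imwrite(f"pics/{n}_{k}.png",im)
    if n=="scene": overlay(n,im,b,c,f"pics/ovs_{k}.png",(100,250,130,330),4)
    if n=="top": overlay(n,im,b,c,f"pics/ovt_{k}.png",(140,270,180,340),4)
E
python3 look.py 5
```

```text
6.6667 [ 0.55824539 -0.16378711  0.04216462] [-0.698  0.934  1.381  0.42   1.415 -1.086] [ 0.62 -3.67  0.46]
tip [ 0.55519756 -0.14807844  0.02295659] bottle if in contact [ 0.54731039 -0.10855778  0.        ] remaining 0.2198655604619882 lat 0.0002857115568173918
d tool [-0.76832478  0.64005557 -0.00243009] z tool [-0.6400601  -0.76832101  0.00242535]
```

View pics/ovs_5.png

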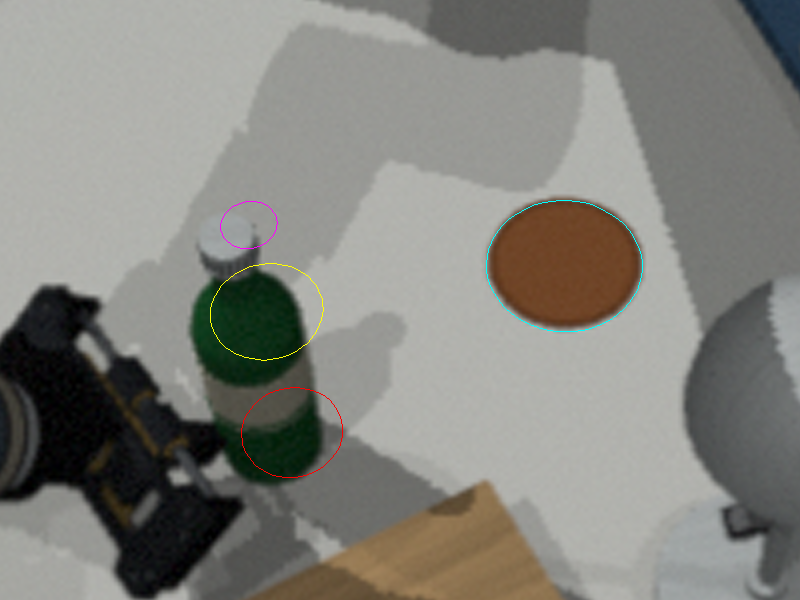

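View pics/wrist_5.png

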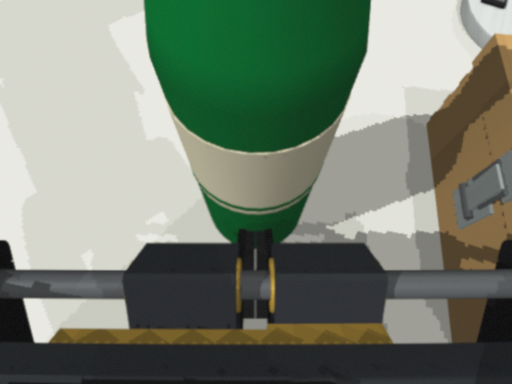

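View pics/top_5.png

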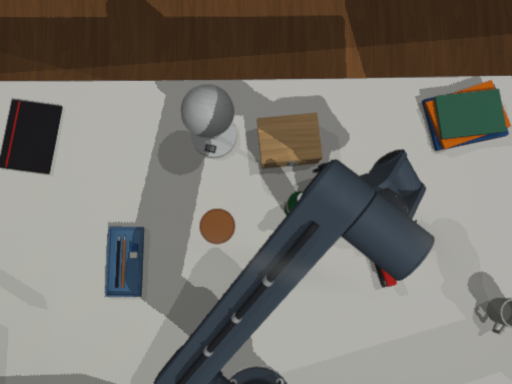

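```bash
python3 - <<'E'
from h import *
print(onz("scene",(130+228/4,100+234/4),.24), onz("scene",(185.6,159.5),.24))
im=cv2.imread("pics/scene_5.png")
overlay("scene",im,(.5495,-.1235),(.504,.107),"pics/z5.png",(140,240,120,250),6)
E
```

```text
[ 0.54984212 -0.12052661  0.24      ] [ 0.55101089 -0.12421484  0.24      ]
```

View pics/z5.png

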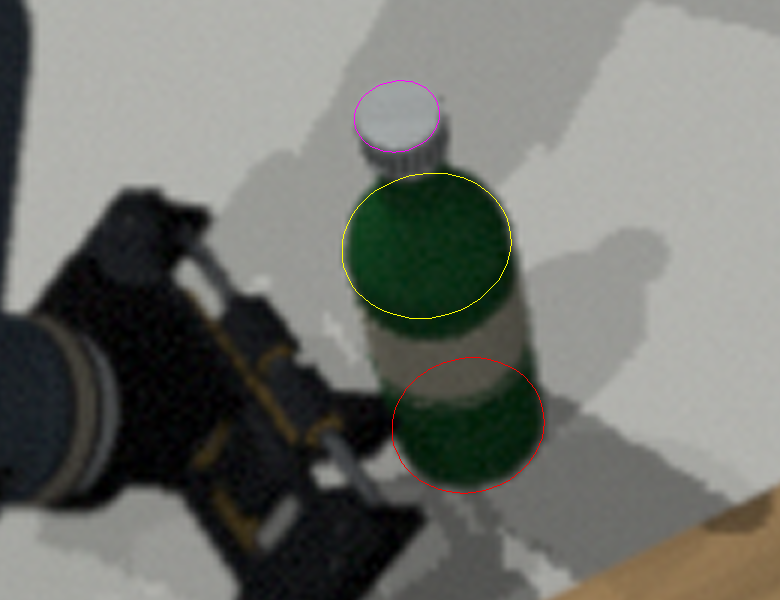

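```bash
python3 - <<'E'
from h import *
o,p,R=st(); print(p)
im=cv2.imread("pics/scene_5.png"); f=8
im=cv2.resize(im,None,fx=f,fy=f,interpolation=cv2.INTER_CUBIC)
L=[(0,0,0),(0,.025,0),(.0095,.025,0),(-.0095,.025,0),(0,.025,.015),(0,.025,-.015)]
for i,l in enumerate(L):
    q=proj("scene",p+R@np.array(l))[0]*f+f/2
    cv2.circle(im,tuple(np.int32(q)),3,[(0,0,255),(0,255,255),(255,0,0),(255,0,255),(0,255,0),(255,255,0)][i],-1)
im=cv2.convertScaleAbs(im,alpha=1.6,beta=30)
cv2.imwrite("pics/z5b.png",im[180*f:240*f,140*f:220*f])
E
```

```text
[ 0.55819538 -0.16381926  0.0420066 ]
```

View pics/z5b.png

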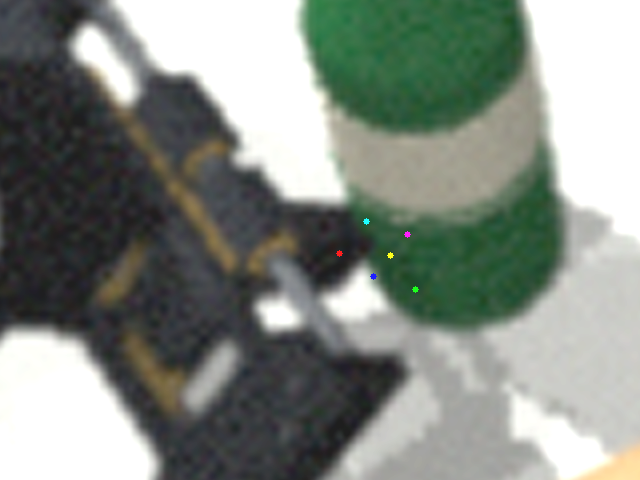

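```bash
python3 - <<'E'
from h import *
o,p,R=st()
im=cv2.imread("pics/wrist_5.png"); f=4
im=cv2.resize(im,None,fx=f,fy=f,interpolation=cv2.INTER_CUBIC)
im=cv2.convertScaleAbs(im,alpha=1.6,beta=30)
L=[(0,0,0),(0,.025,0),(.0095,.025,0),(-.0095,.025,0),(0,.025,.015),(0,.025,-.015)]
for i,l in enumerate(L):
    q=proj("wrist",p+R@np.array(l))[0]; print(l,q); q=q*f+f/2
    cv2.circle(im,tuple(np.int32(q)),4,[(0,0,255),(0,255,255),(255,0,0),(255,0,255),(0,255,0),(255,255,0)][i],-1)
for z,rr in [(0,.033),(.15,.033)]:
    P=proj("wrist",circ(.549,-.1235,z,rr)); cv2.polylines(im,[np.int32(P*f+f/2)],True,(0,0,255),2)
cv2.imwrite("pics/z5w.png",im[180*f:330*f,160*f:350*f])
P=eyes.camera_params("wrist"); Rc=cv2.Rodrigues(P["rvec"])[0]; print("cam in tool",R.T@(-Rc.T@P["tvec"]-p))
E
```

```text
(0, 0, 0) [253.24326292 247.08988317]
(0, 0.025, 0) [253.46574941 229.26612539]
(0.0095, 0.025, 0) [253.48482871 243.05088447]
(-0.0095, 0.025, 0) [253.44625218 215.08889551]
(0, 0.025, 0.015) [277.3261775  229.26922696]
(0, 0.025, -0.015) [229.60866194 229.25432827]
cam in tool [-0.07879658 -0.15970529  0.00101064]
```

View pics/z5w.png

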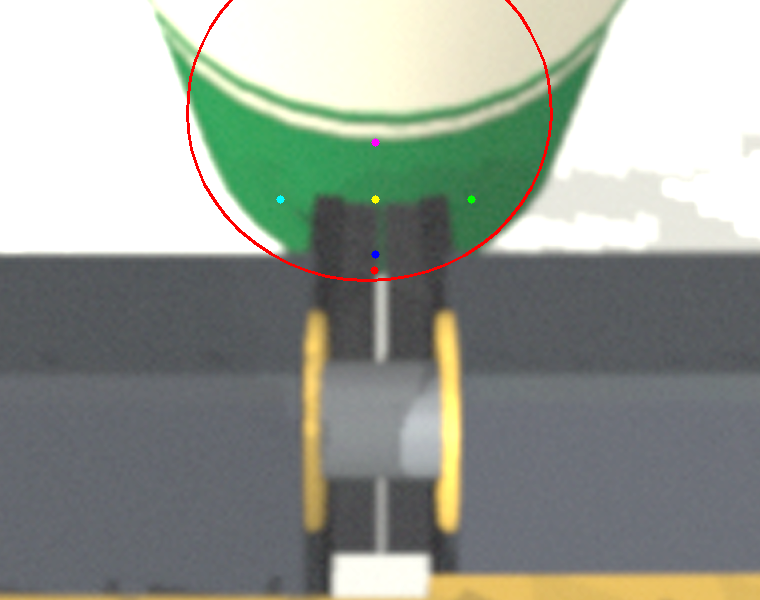

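Call:
play_rows(
  series=[
    [0, -0.0384, 0.032, 0, 0, 0, 0],
    [0, -0.046, 0.0384, 0, 0, 0, 0],
    [0, -0.046, 0.0384, 0, 0, 0, 0],
    [0, -0.046, 0.0384, 0, 0, 0, 0],
    [0, -0.046, 0.0384, 0, 0, 0, 0],
    [0, -0.046, 0.0384, 0, 0, 0, 0],
    [0, -0.046, 0.0384, 0, 0, 0, 0],
    [0, -0.046, 0.0384, 0, 0, 0, 0],
    [0, -0.046, 0.0384, 0, 0, 0, 0],
    [0, -0.046, 0.0384, 0, 0, 0, 0],
    [0, -0.0384, 0.032, 0, 0, 0, 0],
    [0, 0, 0, 0, 0, 0, 0],
  ],
)

```text
time: 7.82
position: [0.5453, -0.0999, 0.0424]
tool_rot: [-0.36, 0.608, -0.235, 0.667]
ft_force: [1.8, -5.4, -0.5]
grip_width: 0.0006
```

```bash
sed -i 's/d\*.0403/d*.0252/' look.py; python3 look.py 6
```

```text
7.8167 [ 0.545286   -0.09991489  0.04240414] [-0.634  0.9    1.498  0.465  1.325 -1.081] [ 1.76 -5.39 -0.52]
tip [ 0.54220228 -0.08414907  0.02324873] bottle if in contact [ 0.53727035 -0.0594364   0.        ] remaining 0.16972916281787914 lat 5.3452787226584975e-05
d tool [-0.76621715  0.64257814 -0.00214819] z tool [-0.6425813  -0.76621622  0.00140717]
```

View pics/ovs_6.png

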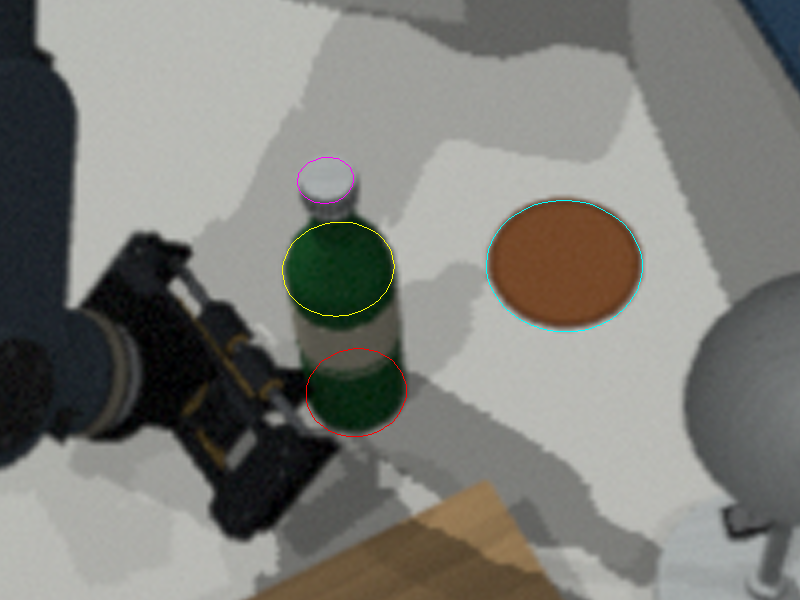

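View pics/wrist_6.png

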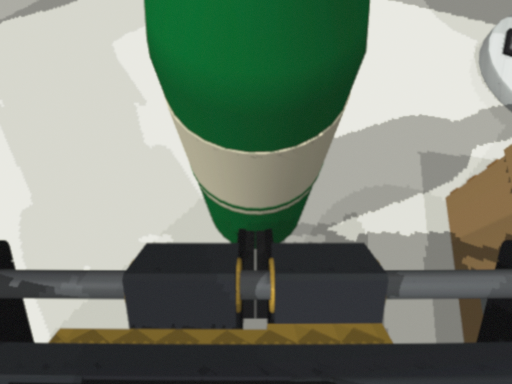

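View pics/ovt_6.png

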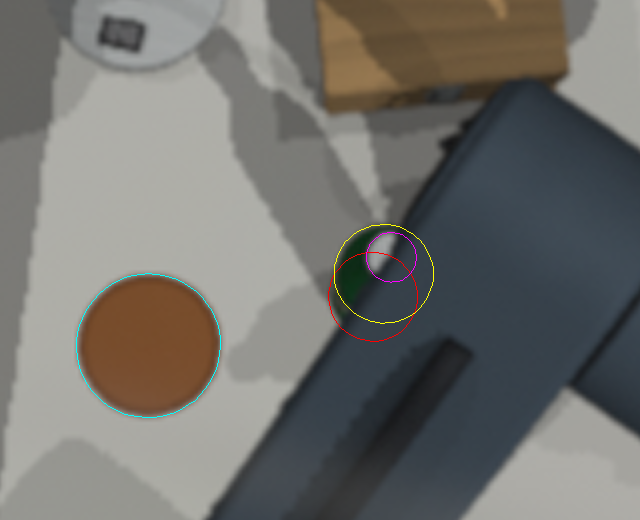

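Call:
play_rows(
  series=[
    [0, -0.046, 0.0385, 0, 0, 0, 0],
    [0, -0.0537, 0.045, 0, 0, 0, 0],
    [0, -0.0537, 0.045, 0, 0, 0, 0],
    [0, -0.0537, 0.045, 0, 0, 0, 0],
    [0, -0.0537, 0.045, 0, 0, 0, 0],
    [0, -0.0537, 0.045, 0, 0, 0, 0],
    [0, -0.0537, 0.045, 0, 0, 0, 0],
    [0, -0.0537, 0.045, 0, 0, 0, 0],
    [0, -0.0537, 0.045, 0, 0, 0, 0],
    [0, -0.046, 0.0385, 0, 0, 0, 0],
    [0, -0.0385, 0.032, 0, 0, 0, 0],
    [0, 0, 0, 0, 0, 0, 0],
  ],
)

```text
time: 8.97
position: [0.5304, -0.0274, 0.0426]
tool_rot: [-0.359, 0.609, -0.234, 0.667]
ft_force: [0.4, -4.1, 0.0]
grip_width: 0.0003
```

```bash
python3 look.py 7
```

```text
8.9667 [ 0.53037337 -0.02736772  0.04258868] [-0.551  0.869  1.614  0.527  1.227 -1.073] [ 0.42 -4.05  0.03]
tip [ 0.52724481 -0.01156541  0.02347064] bottle if in contact [0.52231288 0.01314726 0.        ] remaining 0.09562181629914263 lat -0.00040931312457926847
d tool [-0.76472068  0.64436023 -0.00147654] z tool [-6.44360984e-01 -7.64721466e-01  4.43305813e-05]
```

View pics/ovs_7.png

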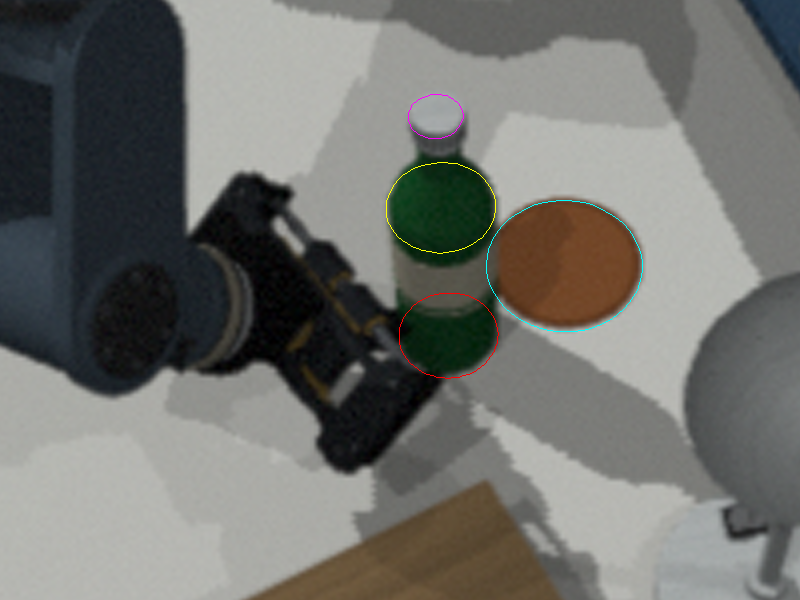

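View pics/wrist_7.png

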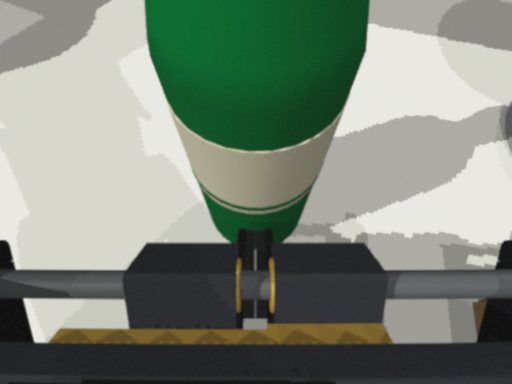

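View pics/scene_7.png

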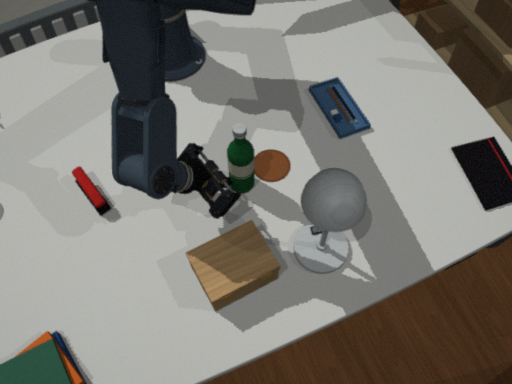

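Call:
play_rows(
  series=[
    [0, -0.046, 0.0385, 0, 0, 0, 0],
    [0, -0.0537, 0.045, 0, 0, 0, 0],
    [0, -0.0537, 0.045, 0, 0, 0, 0],
    [0, -0.0537, 0.045, 0, 0, 0, 0],
    [0, -0.0537, 0.045, 0, 0, 0, 0],
    [0, -0.0537, 0.045, 0, 0, 0, 0],
    [0, -0.0537, 0.045, 0, 0, 0, 0],
    [0, -0.0537, 0.045, 0, 0, 0, 0],
    [0, -0.0537, 0.045, 0, 0, 0, 0],
    [0, -0.046, 0.0385, 0, 0, 0, 0],
    [0, -0.0385, 0.032, 0, 0, 0, 0],
    [0, 0, 0, 0, 0, 0, 0],
  ],
)

```text
time: 10.12
position: [0.5161, 0.0444, 0.0429]
tool_rot: [-0.359, 0.609, -0.234, 0.667]
ft_force: [0.9, -4.2, -0.8]
grip_width: 0.0005
```

```bash
python3 look.py 8
```

```text
10.1167 [0.51611751 0.04438587 0.04288421] [-0.454  0.847  1.708  0.601  1.137 -1.063] [ 0.85 -4.18 -0.82]
tip [0.51298496 0.06019493 0.02377241] bottle if in contact [0.50805303 0.0849076  0.        ] remaining 0.022458391465065376 lat -0.0003490801221666239
d tool [-0.76447093  0.64465648 -0.00149282] z tool [-6.44657072e-01 -7.64471876e-01 -1.05199774e-04]
```

View pics/ovs_8.png

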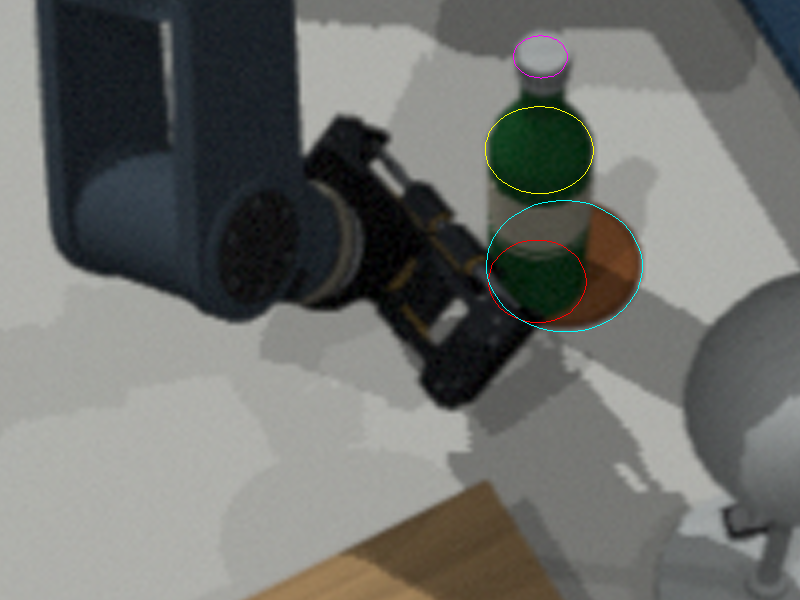

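View pics/wrist_8.png

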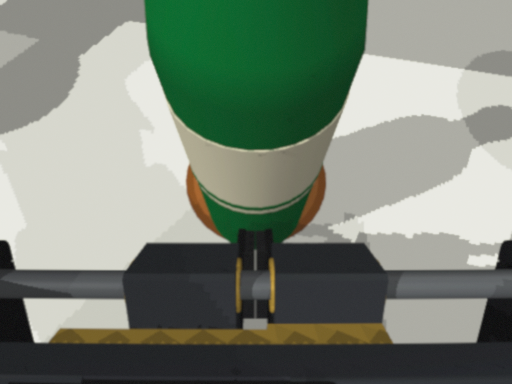

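View pics/top_8.png

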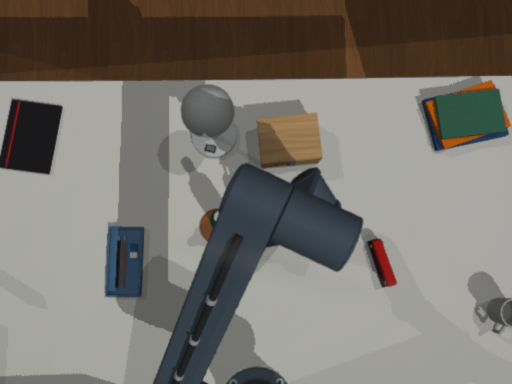

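Centred laterally and on track (the wrist view shows the coaster symmetric about the bottle); the last 23 mm go slower.

Call:
play_rows(
  series=[
    [0, -0.0306, 0.0258, 0, 0, 0, 0],
    [0, -0.0306, 0.0258, 0, 0, 0, 0],
    [0, -0.0306, 0.0258, 0, 0, 0, 0],
    [0, -0.0306, 0.0258, 0, 0, 0, 0],
    [0, -0.0306, 0.0258, 0, 0, 0, 0],
    [0, -0.0153, 0.0129, 0, 0, 0, 0],
    [0, 0, 0, 0, 0, 0, 0],
    [0, 0, 0, 0, 0, 0, 0],
  ],
)

```text
time: 10.93
position: [0.5124, 0.0651, 0.0426]
tool_rot: [-0.359, 0.609, -0.235, 0.667]
ft_force: [1.0, -5.2, -1.4]
grip_width: 0.0005
```

```bash
python3 look.py 9
```

```text
10.9333 [0.51240387 0.06507331 0.04258224] [-0.423  0.842  1.731  0.626  1.11  -1.06 ] [ 1.03 -5.24 -1.41]
tip [0.50929993 0.08086229 0.02344919] bottle if in contact [0.50436801 0.10557496 0.        ] remaining 0.0014695082796562107 lat 8.199289469452118e-05
d tool [-0.76532136  0.64364466 -0.00218454] z tool [-6.43647052e-01 -7.65322246e-01  5.76111174e-04]
```

View pics/ovs_9.png

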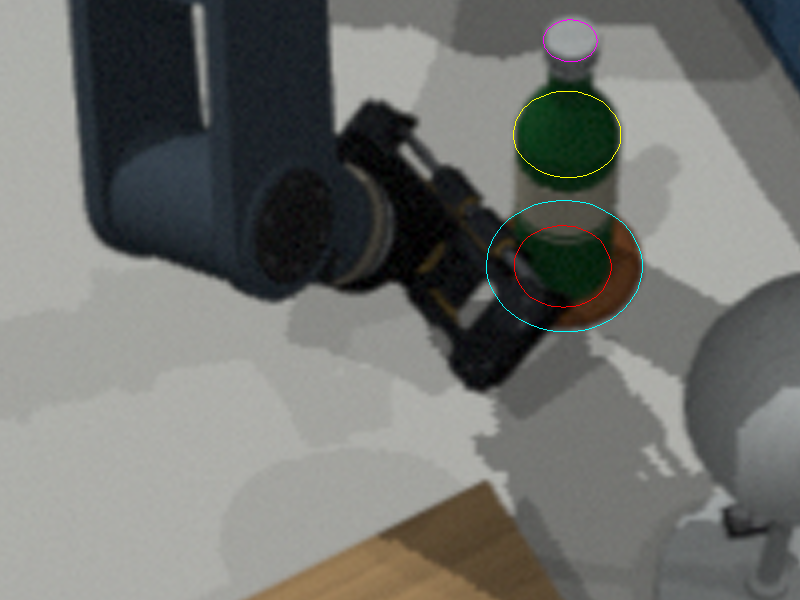

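View pics/wrist_9.png

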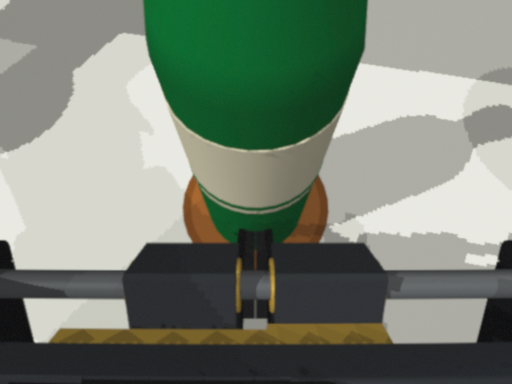

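Call:
play_rows(
  series=[
    [0, 0.0765, -0.0644, 0, 0, 0, 0],
    [0, 0.0765, -0.0644, 0, 0, 0, 0],
    [0, 0.115, -0.0965, 0, 0, 0, 0],
    [0, 0.115, -0.0965, 0, 0, 0, 0],
    [0, 0.115, -0.0965, 0, 0, 0, 0],
    [0, 0.115, -0.0965, 0, 0, 0, 0],
    [0, 0.115, -0.0965, 0, 0, 0, 0],
    [0, 0.115, -0.0965, 0, 0, 0, 0],
    [0, 0.115, -0.0965, 0, 0, 0, 0],
    [0, 0.115, -0.0965, 0, 0, 0, 0],
    [0, 0.0765, -0.0644, 0, 0, 0, 0],
    [0, 0, 0, 0, 0, 0, 0],
  ],
)

```text
time: 12.08
position: [0.5425, -0.0847, 0.0422]
tool_rot: [-0.359, 0.608, -0.236, 0.667]
ft_force: [0.1, 0.4, 0.2]
grip_width: -0.0
```

Call:
play_rows(
  series=[
    [0, -0.13, -0.153, 0, 0, 0, 0],
    [0, -0.13, -0.153, 0, 0, 0, 0],
    [0, -0.13, -0.153, 0, 0, 0, 0],
    [0, -0.13, -0.153, 0, 0, 0, 0],
    [0, -0.13, -0.153, 0, 0, 0, 0],
    [0, 0, 0, 0, 0, 0, 0],
    [0, 0, 0, 0, 0, 0, 0],
    [0, 0, 0, 0, 0, 0, 0],
  ],
)

```text
time: 12.75
position: [0.5405, -0.0806, 0.1424]
tool_rot: [-0.359, 0.609, -0.234, 0.667]
ft_force: [-0.4, 1.0, -0.2]
grip_width: 0.0004
```

```bash
python3 look.py 10; python3 - <<'E'
from h import *
for n,c in (("scene",(90,200,200,330)),("top",(170,260,170,290))):
    overlay(n,cv2.imread(f"pics/{n}_10.png"),(.504,.106),(.504,.107),f"pics/f_{n}.png",c,6)
E
```

```text
12.75 [ 0.54048621 -0.08058679  0.14236714] [-0.614  0.74   1.51   0.464  1.454 -0.999] [-0.37  0.97 -0.2 ]
tip [ 0.53733223 -0.06477808  0.12325858] bottle if in contact [ 0.53240031 -0.04006541  0.        ] remaining 0.14977965284654163 lat -0.0009312916775066071
d tool [-0.76434157  0.64481062 -0.001112  ] z tool [-0.64481001 -0.76434237 -0.00088754]
```

View pics/f_scene.png

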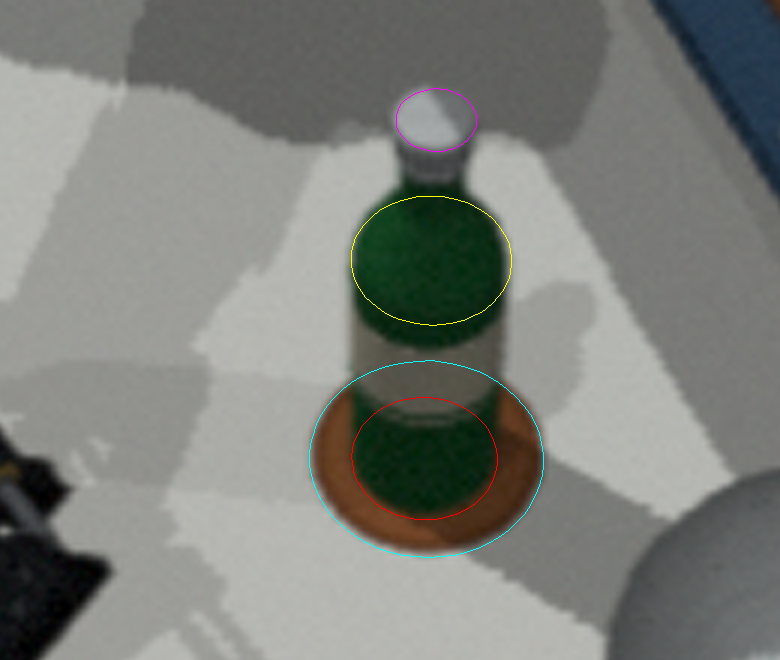

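View pics/f_top.png

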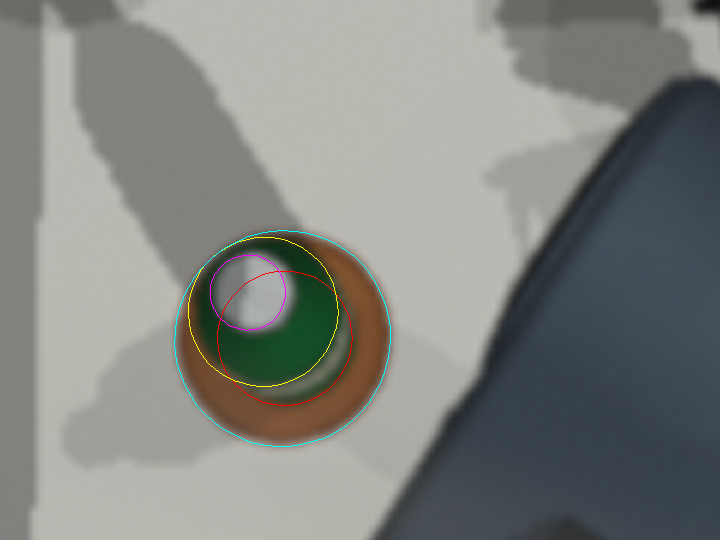

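View pics/scene_10.png

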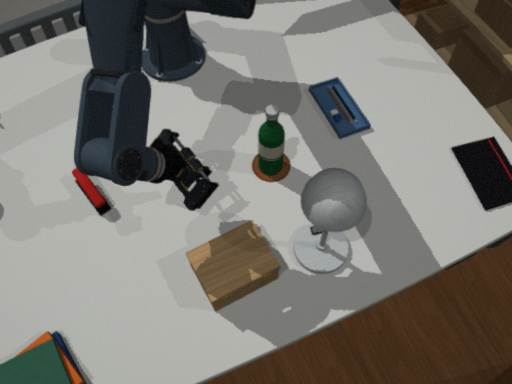

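View pics/top_10.png

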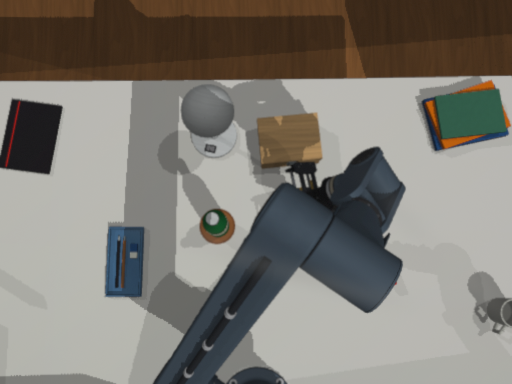

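```bash
python3 -c "
from rig import ticket
print(ticket.hand_in())"
```

```text
the job is handed in; nothing more can be done
None
```

The bottle is standing upright on the coaster and the job is handed in, at about 13 s on the robot's clock out of 51 s. I pushed it about 0.23 m with the closed fingertips, tilted, at roughly 20–30 mm height. I then backed the hand straight off and raised it.

**Last checks:**
- **Placing:** overlays in the scene and top views put the bottle's centre within about 2 mm of the coaster's centre, with coaster showing round the visible part of the foot. About 20 mm of margin is needed.
- **Other objects:** the lamp, pine box and tray look unmoved in both views. The stapler looks unmoved in the scene view; in the last top view the arm hides most of it.
- **Forces:** the wrist force was about 4–5 N in the readings taken after each push, and close to zero after the hand withdrew.

**A disagreement:** at contact, the fingertip position worked out from the arm's reading lay about 8–15 mm closer to the bottle's centre than the fixed cameras and nominal finger size allow. I put this down to calibration error and thinner fingertips than I had assumed. I used the offset measured in the pictures instead, and it matched the pictures taken during the rest of the push.

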